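# Pump the clay mister up to pressure

### The job

Bring the hand-pump mister on the pottery table up to pressure: with the fingertips, push its pump plunger down and let it spring back up, stroke after stroke, until the small metal pressure pin on its head stands fully out. Only the plunger is to be pushed: do not touch the pin, do not lift, tip or shift the mister, and leave the other things on the table where they are. Finish with the plunger all the way up and the hand clear.

Things in the scene. Friction and masses are not known exactly. Their poses are not given: they have to be found in the camera images.
- mister: Loose 1-litre hand-pump sprayer, about 1.2 kg (varies), upright on the table at any yaw: pale tank 108 mm wide, 166 mm high, dark ribbed nut, grey head to 213 mm. Origin: centre of its underside, on the vertical pump axis; z up. Brass-tipped spout along -x to 86 mm from the axis, hanging grip along +x to 108 mm, gauge with the pressure pin on the +y side, relief cap (fixed) on the -y side.
- plunger_top (a point): Centre of the top of the pump plunger's dark knob, the place to push. Knob 42 mm across, its flat top 30 mm, on a 12 mm steel rod; top 285 mm above the table when up, 249 mm when right down. It moves straight down the pump axis.
- plunger (a joint): How far the plunger is pushed down, m: 0 up, 0.036 right down on its stop. An inner spring brings it back up within about 0.3 s: about 6 N at the start of the stroke, 12 N at the bottom; once the pin is at its stop a brisk stroke takes some 7 N more, which yields when held (relief valve).
- pressure_pin (a joint): How far the pressure pin stands out, m: 0 in, 0.018 fully out; starts between 0 and 0.004. It rises only on the plunger's down-strokes, by 8 to 9 per cent of the plunger's travel (about 3 mm for a full stroke), and stays put on up-strokes and afterwards. At its stop it rises no further; more strokes do no harm.
- pin_top (a point): Tip of the pressure pin: plain aluminium, 9 mm thick, upright in a round grey boss 25 mm wide on the mister's head, 46 mm from the pump axis on the mister's +y side. Tip 219 mm above the table when in (1 mm proud of the boss), 237 mm when fully out; a thin dark ring at its foot shows only when it is all but fully out.
- mended_pot: Bystander: loose terracotta flower pot with masking tape over its joints, 124 mm across the rim, 128 mm high. Origin: centre of its underside.
- glue_bottle: Bystander: loose white bottle of glue with a lotion-pump head, 72 mm across, 199 mm high. Origin: centre of its underside.
- brush_jar: Bystander: loose grey jar 72 mm across and 105 mm high with brushes standing in it up to about 250 mm. Origin: centre of its underside.
- tape_roll: Bystander: loose roll of masking tape lying flat, 96 mm across, 36 mm high. Origin: centre of its underside.
- glue_carton: Bystander: loose carton, 85 x 50 x 32 mm. Origin: centre of its underside.
- slip_bowl: Bystander: loose small clay bowl, 124 mm across, 45 mm high. Origin: centre of its underside.
- model_tool: Bystander: loose wooden modelling tool lying flat, about 190 mm long, 12 mm thick. Origin: near its middle, on the table.

How it is judged:
By the outcome, as a careful person would: the job done as asked, in the order asked, and still so for the second after the job is handed in, with the robot touching nothing.
It also fails if it takes over 45 s, if anything falls off the work surface, if the arm or the gripper's body presses on something with over 40 N, if the wrist force passes 120 N, or if a joint passes its speed limit or range.

### The arm

A 6-joint arm with a two-finger parallel gripper is mounted at the origin on the work surface. World frame = base frame: x ahead of the robot, y to its left, z up, the work surface at z = 0. Lengths are in mm, angles in rad, forces in N, time in s.
With the tool pointing down it reaches from about 250 to 775 mm from the base axis. Payload 8.9 kg.
Tool frame: the origin (TCP) lies at the very end of the fingers, on their centre line; the grasp point (between the pads) lies 19 mm behind it; z points along the fingers, y is the line along which they close (so a half turn about z gives the same grasp; the last joint's range is limited). The gripper opens to 85 mm and grips with 20 to 120 N. Pads are 22 mm wide; open, the fingers measure 114 mm over their backs; the gripper's body (76 mm by 85 mm) begins 54 mm behind the grasp point. The pads swing forward as they close: fully open they stand 13 mm farther back than shut.
Start: joints at [1.088, 0.291, -0.153, 1.127, 0, 1.431], TCP at [176.954, 494.278, 231.305] pointing down, gripper open.
Joint ranges: [-2.52, 2.52], [-0.91, 1.74], [-1.3, 1.37], [-1.96, 2.02], [-1.52, 1.47], [-3.14, 3.14]. Speed limits (rad/s): [2.22, 2.22, 2.79, 3.14, 3.14, 3.14].

### API

Orientations are given as a unit quaternion [x, y, z, w].
In Python, from cell import env gives the robot as it stands.
- The arm moves only by the tool play_rows, never from a script. Its argument "increments" is a list that holds one entry, the list of rows, each a list of 7 numbers: the shift along the tool's x, y, z scaled (see below), then the turn, a rotation vector about the tool's x, y, z scaled (see below), then the closure, from 0 (fully open) to 1 (shut). In form: [[[x, y, z, wx, wy, wz, claw], ...]]. A call has 1 to 12 rows; each row is the pose to reach, as a shift and turn from the pose commanded when the call began, along the tool's axes at that moment, turning the shorter way round; what a row does not reach only later rows make up. The controller multiplies each number of a shift by 400 mm and each number of a turn by 180 degrees. A row lasts 1/12 s, in which the tool goes at most 41.7 mm and 7.16 degrees, less where a joint would pass 70% of its speed; a pose out of reach is approached as far as the arm can. A call with a number of a shift or a turn outside -1 to 1 is refused whole. A call with a gripper value outside its range is refused whole. The fingers move at their own pace and stop on an object; "grip_force" is the grip in N (left out, the last holds). Time passes only in rows, so rows that repeat a pose let the fingers close. It gives the time, the measured TCP pose, the force, the opening and the grip force at its end, in the units of the state.
- env.get_state(): the state, without advancing time (a new reading comes with each control period).
- env.read_camera(name): name is "scene" or "top" or "wrist"; returns a dict with "img" (384x512x3 uint8, red, green, blue), "range_z" (384x512 float32, mm along the optical axis (not along the pixel's ray), 0 where there is no reading), "K" (3x3 intrinsics, pixels), "view" (4x4, takes a point from world to camera coordinates); the wrist camera has in their place "tool_from_camera" (4x4, takes a point from camera to tool coordinates, whose origin is the TCP and whose axes are the flange's). Camera axes: x right, y down, z forward; pixel columns grow to the right and rows downward; lengths in mm; the calibration is good to about 2 mm. The wrist camera is an equidistant fisheye: a pixel r from the principal point sees the ray r / f radians off the axis. A picture is of the moment at which its call begins: read the wrist's pose just before it.
- env.finish_job(): hands the job in; it is judged then, once.
The state is a dict: "t": time; "q": joint angles; "joint_vel": joint speeds; "joint_efforts": joint torques, N m; "position": TCP position; "orientation": TCP orientation; "force": force on the tool from outside, world axes, zero at the start; "wrist_torque": the same for the moment, N m; "gripper_width": finger opening in mm; "gripper_force": force on a finger pad.
Only numpy, scipy, OpenCV 4.12 (cv2) and the standard library are available. Lean on these libraries where they do the work, as an engineer would, in place of code of your own. Each camera call takes 0.05 s, during which the arm holds its last target. There are 200 camera calls.

## Working session

There is one attempt and no reset: what is moved stays moved. The work goes in short steps, Python scripts to look and compute and a tool call to move; the robot and the scene stay as the last step left them, time stands still between calls to the robot, and variables do not carry over. Pictures are saved under pics/ and viewed, at most 10 in all, crops included, and the job is handed in when it is done.

Besides the shell and the picture viewer there is one more tool, called after "Emit:" as a command line: name --argument value ..., lists and objects as JSON in quotes. play_rows: Moves the arm, as the interface text tells. Shifts and turns lie within -1 to 1; 1 stands for 400 mm of shift or 180 degrees of turn. Its arguments: {"type":"object","properties":{"increments":{"type":"array"},"grip_force":{"type":"number"}},"required":["increments"]}

```bash
mkdir -p pics && cat > h.py <<'E'
import numpy as np, cv2
from cell import env
def cloud(r):
    K=r["K"];d=r["range_z"];v,u=np.mgrid[:384,:512]
    c=np.stack([(u-K[0,2])/K[0,0]*d,(v-K[1,2])/K[1,1]*d,d],-1)
    T=np.linalg.inv(r["view"])
    return c@T[:3,:3].T+T[:3,3]
E
python3 - <<'E'
from h import *
s=env.get_state();print(s)
ims=[]
for n in("scene","top"):
    r=env.read_camera(n);np.savez(n,**r)
    ims.append(r["img"])
    P=cloud(r);ok=r["range_z"]>0
    if n=="top":
        m=(ok&(P[...,2]>265)&(P[...,2]<300)).astype(np.uint8)
        k,l,st,c=cv2.connectedComponentsWithStats(m)
        for i in range(1,k):
            if st[i,4]>8:print(st[i],c[i],np.median(P[l==i],0))
cv2.imwrite("pics/a.png",cv2.resize(np.hstack(ims)[...,::-1],(800,300)))
cv2.imwrite("pics/top.png",cv2.resize(ims[1][...,::-1],(800,600)))
E
```

```text
{'t': 0.0, 'q': array([ 1.08771722e+00,  2.91280207e-01, -1.54112634e-01,  1.12667578e+00,
        1.08466033e-06,  1.43147094e+00]), 'joint_vel': array([ 2.35346099e-03, -4.64924388e-04,  1.03661282e-03,  1.88605290e-04,
        1.38385805e-04,  2.71631928e-05]), 'joint_efforts': array([ 2.89659671e-03, -5.37143791e+01,  3.31373584e+01,  1.57985778e-02,
       -2.03193063e-04,  4.65283688e-05]), 'position': array([176.74860018, 493.90610983, 230.73743936]), 'orientation': array([ 1.71031820e-01,  9.85265300e-01, -6.05425295e-04, -1.95306937e-04]), 'force': array([0.82626709, 0.06399558, 0.81369969]), 'wrist_torque': array([ 0.00467818, -0.02317715,  0.02384469]), 'gripper_force': 0.0, 'gripper_width': 85.02996361186125}
[377 169  20  19 280] [386.56428571 177.69642857] [ 574.19767834 -333.85307874  282.84765149]
[ 14 355  16  19  96] [ 22.375  361.0625] [164.87224835 439.31527665 294.29096632]
[232 381  10   3  21] [236.57142857 381.95238095] [132.02644879  -9.68946959 283.98056609]
```

View pics/a.png

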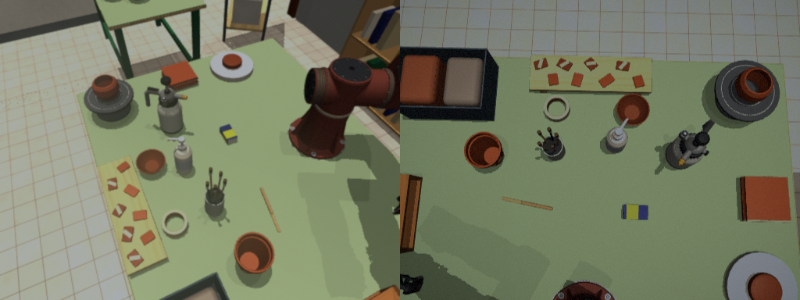

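View pics/top.png

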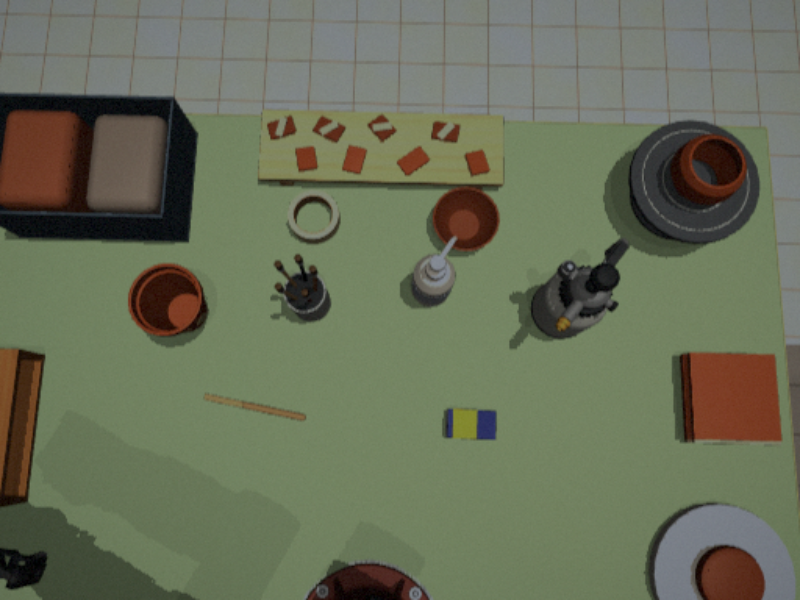

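The top view shows the mister with its knob at about (603,277), brass spout tip at (563,323), grip at (615,250) and gauge boss at (568,268). Knob depth puts it at roughly (574,-334,283). The path is clear at height, so I'll shut the fingers and go.

Emit:
play_rows --increments '[[[0,0,-0.1,0,0,0,1],[-0.816,-0.807,-0.25,0,0,0,1],[-0.816,-0.807,-0.25,0,0,0,1],[-0.816,-0.807,-0.25,0,0,0,1],[-0.816,-0.807,-0.25,0,0,0,1],[-0.816,-0.807,-0.25,0,0,0,1],[-0.816,-0.807,-0.25,0,0,0,1],[-0.816,-0.807,-0.25,0,0,0,1],[-0.816,-0.807,-0.25,0,0,0,1],[-0.816,-0.807,-0.25,0,0,0,1],[-0.816,-0.807,-0.25,0,0,0,1],[-0.816,-0.807,-0.25,0,0,0,1]]]'

```text
t: 1.1
position: [373.6, 82.5, 331.0]
orientation: [0.171, 0.985, 0.0, 0.0]
force: [0.6, 1.7, -0.9]
gripper_width: -0.2
gripper_force: 0.0
```

```bash
python3 - <<'E'
from h import *
for n in("top","scene"):
    r=dict(np.load(n+".npz"));P=cloud(r);d=np.linalg.norm(P[...,:2]-[574,-334],axis=-1)
    m=(r["range_z"]>0)&(d<35)&(P[...,2]>279)
    q=P[m];print(n,m.sum(),q.min(0),q.max(0),np.median(q,0))
    (c,rad)=cv2.minEnclosingCircle(q[:,:2].astype(np.float32));print(c,rad)
    # gauge boss / head level
    m=(r["range_z"]>0)&(d>30)&(d<62)&(P[...,2]>210)&(P[...,2]<245)
    k,l,st,cc=cv2.connectedComponentsWithStats(m.astype(np.uint8))
    for i in range(1,k):
        if st[i,4]>5:print(st[i],np.median(P[l==i],0),P[l==i][:,2].max(),np.median(r["img"][l==i],0))
s=env.get_state();print(s["t"],s["position"],s["orientation"],s["gripper_width"],s["force"])
E
```

```text
top 225 [ 557.25170824 -356.51171107  279.00685809] [ 595.45218795 -317.56682125  288.46609841] [ 575.5432441  -335.08340558  283.64252083]
(575.5238647460938, -336.5811767578125) 20.518762588500977
[386 163  11   8  42] [ 616.69598886 -366.48349877  218.54884746] 222.1597631940947 [42.  42.  43.5]
[359 167  10  10  85] [ 602.85366147 -298.9246982   217.72056007] 225.9275381300297 [60. 63. 63.]
scene 81 [ 563.16241793 -352.35469716  279.5333595 ] [ 598.34876702 -317.28494523  286.93557138] [ 581.90751903 -334.15242993  283.26603921]
(579.8065185546875, -337.0604553222656) 19.82286262512207
[197 113   6   6  23] [ 617.72794103 -363.80408731  216.87787844] 220.3203663818059 [55. 57. 47.]
[206 124   8   8  45] [ 608.64653034 -298.20246967  217.19533265] 223.22056734639466 [71. 72. 65.]
1.1 [373.61651048  82.46527372 331.00760009] [1.71065069e-01 9.85259724e-01 6.56338459e-05 1.16273643e-04] -0.2174265545684927 [ 0.6265377   1.74632408 -0.88406673]
```

Emit:
play_rows --increments '[[[-0.832,-0.815,0,0,0,0,1],[-0.832,-0.815,0,0,0,0,1],[-0.832,-0.815,0,0,0,0,1],[-0.832,-0.815,0,0,0,0,1],[-0.832,-0.815,0,0,0,0,1],[-0.832,-0.815,0,0,0,0,1],[-0.832,-0.815,0,0,0,0,1],[-0.832,-0.815,0,0,0,0,1],[-0.832,-0.815,0,0,0,0,1],[-0.832,-0.815,0,0,0,0,1],[-0.832,-0.815,0,0,0,0,1],[-0.832,-0.815,0,0,0,0,1]]]'

```text
t: 2.1
position: [577.9, -340.0, 327.2]
orientation: [0.173, 0.985, 0.0, -0.001]
force: [1.6, -1.1, 0.9]
gripper_width: -0.0
gripper_force: 0.0
```

```bash
python3 - <<'E'
from h import *
s=env.get_state();print(s["t"],s["position"],s["orientation"],s["force"])
w=env.read_camera("wrist");np.savez("wrist",**w);print(w["K"],w["tool_from_camera"])
r=env.read_camera("scene");np.savez("scene2",**r)
a=cv2.resize(w["img"],(480,360));b=cv2.resize(r["img"][60:180,140:300],(480,360),interpolation=cv2.INTER_CUBIC)
cv2.imwrite("pics/b.png",cv2.resize(np.hstack([a,b])[...,::-1],(800,300)))
E
```

```text
2.1 [ 577.87061901 -340.0183867   327.1848007 ] [ 1.72651317e-01  9.84982285e-01  3.36711312e-05 -1.19186548e-03] [ 1.61383591 -1.06163403  0.89307117]
[[297.31863964   0.         256.66669131]
 [  0.         297.31863964 196.1438986 ]
 [  0.           0.           1.        ]] [[ 5.61496814e-04 -9.62246332e-01 -2.72179502e-01  6.81867621e+01]
 [ 9.99999802e-01  6.17343632e-04 -1.19553246e-04  6.60282353e-01]
 [ 2.83067954e-04 -2.72179381e-01  9.62246488e-01 -1.42595811e+02]
 [ 0.00000000e+00  0.00000000e+00  0.00000000e+00  1.00000000e+00]]
```

View pics/b.png

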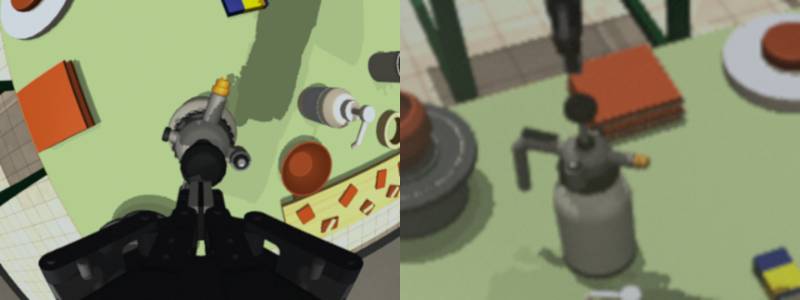

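The wrist view (left half) shows the knob at about (205,165), just ahead of the closed fingertips, with the gauge boss and pin at (239,158) clear of them. I'll check the knob centre against the wrist depth.

```bash
cat >> h.py <<'E'
def wcloud(w,s):
    from scipy.spatial.transform import Rotation as R
    K=w["K"];v,u=np.mgrid[:384,:512];x=(u-K[0,2])/K[0,0];y=(v-K[1,2])/K[1,1]
    r=np.hypot(x,y)+1e-9;d=w["range_z"];k=np.tan(r)/r
    c=np.stack([x*k*d,y*k*d,d],-1);T=w["tool_from_camera"]
    return (c@T[:3,:3].T+T[:3,3])@R.from_quat(s["orientation"]).as_matrix().T+s["position"]
E
python3 - <<'E'
from h import *
s=env.get_state();w=env.read_camera("wrist")
P=wcloud(w,s);z=P[...,2];ok=w["range_z"]>0
print(s["position"])
d=np.linalg.norm(P[...,:2]-[577,-336.5],axis=-1)
m=ok&(d<35)&(z>278)&(z<292);q=P[m]
print(m.sum(),q.min(0),q.max(0),cv2.minEnclosingCircle(q[:,:2].astype(np.float32)),np.median(q,0))
d=np.linalg.norm(P[...,:2]-[605,-299],axis=-1)
for lo,hi in((212,218.5),(218.5,240)):
    m=ok&(d<18)&(z>lo)&(z<hi);print(m.sum(),np.median(P[m],0) if m.any() else 0, P[m].max(0) if m.any() else 0)
E
```

```text
[ 576.95065197 -336.54306589  328.23710199]
2231 [ 556.91700783 -357.1374699   278.00000485] [ 597.0945946  -316.67485686  287.18761235] ((577.3719482421875, -336.9771423339844), 20.498525619506836) [ 573.31048871 -334.75742778  284.41236615]
245 [ 601.70344261 -300.86173976  217.58357825] [ 617.00291913 -288.53742602  218.49260936]
298 [ 604.24195858 -300.70435484  219.47851165] [ 614.27340075 -289.99411853  224.58434328]
```

Emit:
play_rows --increments '[[[0,0,0.05,0,0,0,1],[0,0,0.09,0,0,0,1],[0,0,0.105,0,0,0,1],[0,0,0.13,0,0,0,1],[0,0,0.155,0,0,0,1],[0,0,0.18,0,0,0,1],[0,0,0.19,0,0,0,1],[0,0,0.19,0,0,0,1],[0,0,0.19,0,0,0,1]]]'

```text
t: 3.0
position: [576.8, -333.2, 257.3]
orientation: [0.17, 0.985, -0.0, 0.001]
force: [-2.8, 2.2, 10.9]
gripper_width: -0.2
gripper_force: 5.3
```

```bash
python3 - <<'E'
from h import *
s=env.get_state();print(s["t"],s["position"],s["force"],s["wrist_torque"])
E
```

```text
3.0 [ 576.75014662 -333.24473672  257.25270644] [-2.80026409  2.23379109 10.89092519] [0.52380414 0.68560548 0.00197368]
```

Emit:
play_rows --increments '[[[0,0,-0.045,0,0,0,1],[0,0,-0.09,0,0,0,1],[0,0,-0.09,0,0,0,1],[0,0,-0.09,0,0,0,1],[0,0,-0.09,0,0,0,1],[0,0,-0.06,0,0,0,1],[0,0,-0.03,0,0,0,1],[0,0,0,0,0,0,1],[0,0,0.013,0,0,0,1],[0,0,0.013,0,0,0,1],[0,0,0.013,0,0,0,1]]]'

```text
t: 3.92
position: [577.3, -334.4, 250.6]
orientation: [0.171, 0.985, -0.0, 0.001]
force: [0.1, 0.3, 11.5]
gripper_width: -0.1
gripper_force: 6.0
```

```bash
python3 - <<'E'
from h import *
s=env.get_state();print(s["t"],s["position"],s["force"],s["wrist_torque"])
w=env.read_camera("wrist");s2=env.get_state();print(s2["position"],s2["force"])
P=wcloud(w,s);z=P[...,2];ok=w["range_z"]>0
d=np.linalg.norm(P[...,:2]-[605,-299],axis=-1)
for lo,hi in((212,218.5),(218.5,240)):
    m=ok&(d<18)&(z>lo)&(z<hi);print(m.sum(),np.median(P[m],0),np.percentile(P[m],95,axis=0))
r=env.read_camera("scene")
b=cv2.resize(r["img"][60:180,140:300],(533,400),interpolation=cv2.INTER_CUBIC)
cv2.imwrite("pics/c.png",np.hstack([cv2.resize(w["img"][90:290,180:380],(400,400)),b[:,:400]])[...,::-1])
E
```

```text
3.9167 [ 577.28726512 -334.35239568  250.63290285] [ 0.1163654   0.32842403 11.54523461] [ 0.25236185  0.06544081 -0.01191471]
[ 577.26084962 -334.32583281  250.72911327] [-0.3944875   0.89869214 11.83953467]
460 [ 599.1782536  -300.26156122  217.52360148] [ 615.54387008 -289.41274879  218.43208713]
572 [ 603.28289922 -300.64553907  219.42632303] [ 612.34232364 -292.52806288  228.39780293]
```

View pics/c.png

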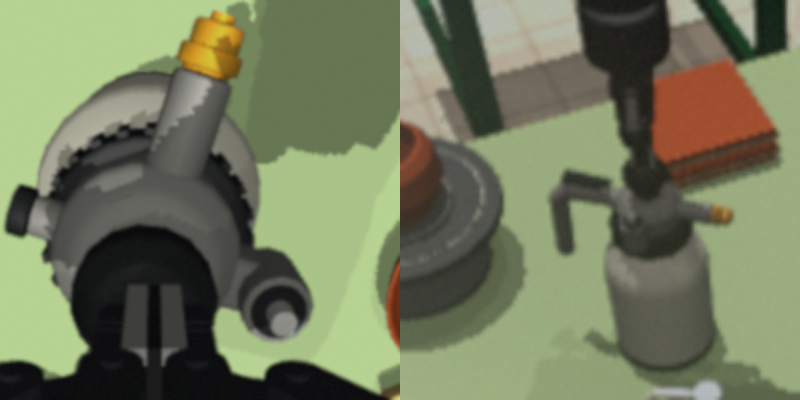

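The wrist crop (left half) shows the pin's light tip at (285,323), rising in its boss. The mister is standing where it was, so I'll continue with full strokes.

Emit:
play_rows --increments '[[[0,0,-0.05,0,0,0,1],[-0.002,-0.005,-0.105,0,0,0,1],[-0.002,-0.005,-0.105,0,0,0,1],[-0.002,-0.005,-0.105,0,0,0,1],[-0.002,-0.005,-0.105,0,0,0,1],[-0.002,-0.005,-0.075,0,0,0,1],[-0.002,-0.005,-0.045,0,0,0,1],[-0.002,-0.005,-0.015,0,0,0,1],[-0.002,-0.005,0,0,0,0,1],[-0.002,-0.005,0.002,0,0,0,1],[-0.002,-0.005,0.002,0,0,0,1]]]'

```text
t: 4.93
position: [577.1, -336.7, 249.2]
orientation: [0.171, 0.985, -0.0, 0.001]
force: [-0.8, -0.7, 12.0]
gripper_width: 0.0
gripper_force: 6.1
```

Emit:
play_rows --increments '[[[0,0,-0.05,0,0,0,1],[0,0,-0.105,0,0,0,1],[0,0,-0.105,0,0,0,1],[0,0,-0.105,0,0,0,1],[0,0,-0.105,0,0,0,1],[0,0,-0.075,0,0,0,1],[0,0,-0.045,0,0,0,1],[0,0,-0.015,0,0,0,1],[0,0,0,0,0,0,1],[0,0,0,0,0,0,1],[0,0,0,0,0,0,1]]]'

```text
t: 5.85
position: [576.9, -336.7, 249.2]
orientation: [0.171, 0.985, -0.0, 0.0]
force: [-1.6, 0.7, 11.6]
gripper_width: 0.1
gripper_force: 6.1
```

Emit:
play_rows --increments '[[[0,0,-0.05,0,0,0,1],[0,0,-0.105,0,0,0,1],[0,0,-0.105,0,0,0,1],[0,0,-0.105,0,0,0,1],[0,0,-0.105,0,0,0,1],[0,0,-0.075,0,0,0,1],[0,0,-0.045,0,0,0,1],[0,0,-0.015,0,0,0,1],[0,0,0,0,0,0,1],[0,0,0,0,0,0,1],[0,0,0,0,0,0,1]]]'

```text
t: 6.77
position: [576.9, -336.7, 249.1]
orientation: [0.171, 0.985, -0.0, 0.0]
force: [-0.6, 0.1, 12.8]
gripper_width: -0.1
gripper_force: 6.2
```

Emit:
play_rows --increments '[[[0,0,-0.05,0,0,0,1],[0,0,-0.105,0,0,0,1],[0,0,-0.105,0,0,0,1],[0,0,-0.105,0,0,0,1],[0,0,-0.105,0,0,0,1],[0,0,-0.075,0,0,0,1],[0,0,-0.045,0,0,0,1],[0,0,-0.015,0,0,0,1],[0,0,0,0,0,0,1],[0,0,0,0,0,0,1],[0,0,0,0,0,0,1]]]'

```text
t: 7.68
position: [576.9, -336.7, 249.1]
orientation: [0.171, 0.985, -0.0, 0.0]
force: [-0.4, 0.7, 13.0]
gripper_width: 0.1
gripper_force: 6.4
```

```bash
cat > look.py <<'E'
from h import *
import sys
s=env.get_state();print(s["t"],s["position"],s["force"])
w=env.read_camera("wrist")
P=wcloud(w,s);z=P[...,2];ok=w["range_z"]>0
d=np.linalg.norm(P[...,:2]-[605,-299],axis=-1)
for lo,hi in((212,218.5),(218.5,245)):
    m=ok&(d<18)&(z>lo)&(z<hi);print(m.sum(),np.median(P[m],0),np.percentile(P[m],[90,97],axis=0))
r=env.read_camera("scene")
b=cv2.resize(r["img"][60:180,140:300],(533,400),interpolation=cv2.INTER_CUBIC)
cv2.imwrite(f"pics/{sys.argv[1]}.png",np.hstack([cv2.resize(w["img"][90:290,180:380],(400,400)),b[:,:400]])[...,::-1])
E
python3 look.py d
```

```text
7.6833 [ 576.88742249 -336.66104993  249.09690322] [-0.42931471  0.65462305 12.98070119]
475 [ 598.82471612 -302.46408889  217.48485737] [[ 610.40204636 -290.72749772  218.3509742 ]
 [ 614.13640985 -289.16100708  218.45620373]]
638 [ 602.54119474 -300.57249778  220.28659223] [[ 608.31758987 -293.92067791  236.94451314]
 [ 610.69083663 -292.02122263  237.52057282]]
```

View pics/d.png

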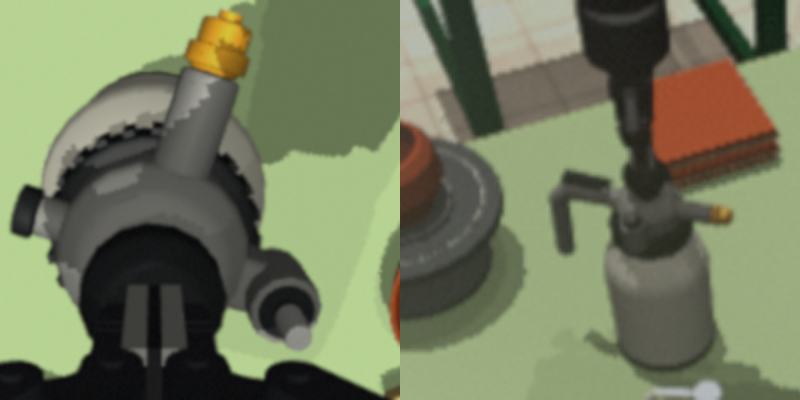

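The pin tip, at (298,338) in the wrist crop, now reads about 237 mm. Two more strokes will make sure, then I'll go clear.

Emit:
play_rows --increments '[[[0,0,-0.05,0,0,0,1],[0,0,-0.105,0,0,0,1],[0,0,-0.105,0,0,0,1],[0,0,-0.105,0,0,0,1],[0,0,-0.105,0,0,0,1],[0,0,-0.075,0,0,0,1],[0,0,-0.045,0,0,0,1],[0,0,-0.015,0,0,0,1],[0,0,0,0,0,0,1],[0,0,0,0,0,0,1],[0,0,0,0,0,0,1]]]'

```text
t: 8.7
position: [576.9, -336.7, 249.1]
orientation: [0.171, 0.985, -0.0, 0.0]
force: [-1.3, 0.4, 12.5]
gripper_width: -0.6
gripper_force: 6.4
```

Emit:
play_rows --increments '[[[0,0,-0.05,0,0,0,1],[0,0,-0.105,0,0,0,1],[0,0,-0.105,0,0,0,1],[0,0,-0.105,0,0,0,1],[0,0,-0.105,0,0,0,1],[0,0,-0.075,0,0,0,1],[0,0,-0.045,0,0,0,1],[0,0,-0.015,0,0,0,1],[0,0,0,0,0,0,1],[0,0,0,0,0,0,1],[0,0,0,0,0,0,1]]]'

```text
t: 9.62
position: [576.9, -336.7, 249.1]
orientation: [0.171, 0.985, -0.0, 0.0]
force: [-1.3, 0.7, 12.8]
gripper_width: 0.0
gripper_force: 6.4
```

Emit:
play_rows --increments '[[[0,0,-0.05,0,0,0,1],[0,0,-0.13,0,0,0,1],[0,0,-0.23,0,0,0,1],[0,0,-0.25,0,0,0,1],[0,0,-0.25,0,0,0,1],[0,0,-0.25,0,0,0,1],[0,0,-0.25,0,0,0,1],[0,0,-0.25,0,0,0,1]]]'

```text
t: 10.28
position: [576.4, -336.3, 346.4]
orientation: [0.171, 0.985, 0.001, -0.002]
force: [-0.5, -0.4, 0.3]
gripper_width: -0.1
gripper_force: 0.0
```

```bash
python3 look.py e && python3 - <<'E'
from h import *
s=env.get_state();w=env.read_camera("wrist");P=wcloud(w,s);z=P[...,2]
d=np.linalg.norm(P[...,:2]-[577,-337],axis=-1);m=(w["range_z"]>0)&(d<30)&(z>270)&(z<295)
print(m.sum(),np.median(z[m]),cv2.minEnclosingCircle(P[m][:,:2].astype(np.float32)))
E
```

```text
10.2833 [ 576.39905891 -336.29777686  346.4380221 ] [-0.48539744 -0.42062708  0.25334668]
207 [ 599.69902967 -301.5964983   217.66559218] [[ 611.68965923 -290.74701681  218.31555749]
 [ 615.25027782 -289.22774618  218.43519451]]
287 [ 603.31991572 -300.75376892  219.85368273] [[ 608.90706232 -293.56618131  237.07179291]
 [ 612.00104066 -291.61452041  237.70285009]]
2291 284.3006668177941 ((577.4307861328125, -336.98919677734375), 20.901845932006836)
```

View pics/e.png

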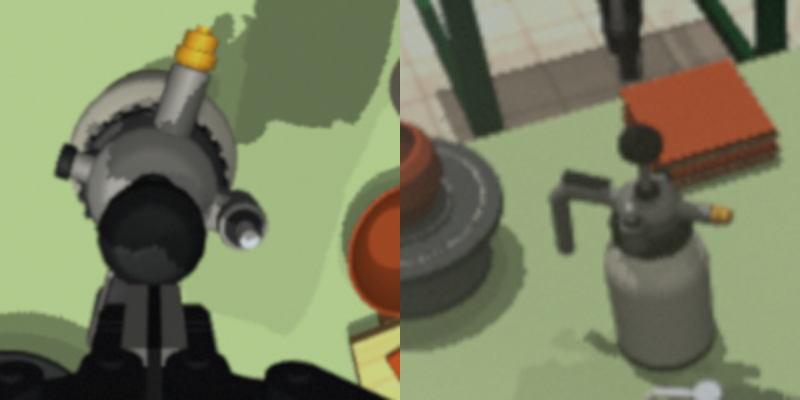

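The final view shows the knob back up (top at 284 mm, at the same position as before), the pin tip at (250,238) reading 237 mm and unchanged by the last two strokes, and the hand clear above.

```bash
python3 -c "
from cell import env
print(env.finish_job())"
```

```text
the job is handed in; nothing more can be done
None
```

I pumped the mister eight strokes and handed the job in at about 10 s: the pin tip reads 237 mm (fully out), the plunger is back up, the mister hasn't moved, and the hand is about 60 mm clear above it.

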